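Make up two post kits for the welder

TASK

Make up the two post kits: the galvanised round pipe and the round flange go on the yellow board, and the red-primed square tube, the red-primed base plate and the brass-coloured angle bracket go on the blue board. Centre each part on a white mark of its own (any mark of its board), the same way up as it stood in the stock and flat on the board, and let go. Leave the copper pipe, the hammer and the grinder where they are.

Things in the scene. Friction and masses are not known exactly. Their poses are not given: they have to be found in the camera images.
- yellow_board: Flat yellow painted sheet-steel kit board, 180 mm long (its x) by 110 mm wide (its y) by 4 mm thick, no rim, fixed to the table. Origin: centre of its underside; z up; parts stand on its top at z = 4 mm. It has two flat white disc marks, 36 mm across, on its long centre line at x = -40 and +40 mm, y = 0.
- blue_board: Flat blue painted sheet-steel kit board, 260 mm long (its x) by 110 mm wide (its y) by 4 mm thick, no rim, fixed to the table. Origin: centre of its underside; z up; parts stand on its top at z = 4 mm. It has three flat white disc marks, 36 mm across, on its long centre line at x = -80, 0 and +80 mm, y = 0.
- round_pipe: Stub of galvanised (grey) round pipe standing on end: outside diameter 42 mm, bore 34 mm, 50 mm high, about 0.2 kg. Origin: centre of its underside; z up along the bore. Loose, on the table at the start.
- flange: Galvanised (grey) flat round flange lying flat: 56 mm across, 12 mm thick, 24 mm hole in the middle, about 0.2 kg. Origin: centre of its underside; z up. Loose, on the table at the start.
- square_tube: Stub of square tube in red primer standing on end: 40 x 40 mm outside, 4 mm wall, 50 mm high, about 0.2 kg. Origin: centre of its underside; x and y square to its sides, z up. Loose, on the table at the start.
- base_plate: Square base plate in red primer lying flat: 52 x 52 mm, 8 mm thick, about 0.2 kg, four small dark dots for bolt holes. Origin: centre of its underside; x and y square to its edges, z up. Loose, on the table at the start.
- angle_bracket: Yellow-passivated (brass-coloured) L-shaped angle bracket, about 0.3 kg: a foot leg 40 mm (its x) by 60 mm (its y), 8 mm thick, flat on the table, and an upright leg 8 mm thick, 60 mm long (its y), rising to 45 mm along the foot's +x edge (from x = +12 to +20 mm). Origin: centre of the foot's 40 x 60 mm underside; z up. The upright leg is a good grip, across its 8 mm thickness. Loose, on the table at the start.
- copper_pipe: Stub of copper pipe standing on end among the stock, same size as the galvanised one (42 mm across, 50 mm high) but copper-coloured; belongs to no kit. Origin: centre of its underside; z up. Loose, on the table at the start.
- hammer: Hammer, 270 mm long, lying on the table beyond the stock; its body x runs along the handle towards the head. A bystander.
- grinder: Teal and black angle grinder, about 300 mm long and 70 mm high, lying on the table beyond the stock with its disc up; its body x runs towards the disc; origin on the table 30 mm to the robot's side of its centre line. A bystander.
Not all that is in view belongs to the job. What is meant by the angle_bracket is not black or turquoise, and is the smaller of those in its own colour.

How it is judged (in metres and radians):
At the end, for the whole second after the job is handed in: Each part rests on its own board: origin within 15 mm (along the board's x and y each) of one of that board's white marks, its underside on the board's top within 3 mm, upright within 0.1 rad, released and at rest ((x of round_pipe in the frame of yellow_board between -0.055 and -0.025 m or x of round_pipe in the frame of yellow_board between 0.025 and 0.055 m) and y of round_pipe in the frame of yellow_board between -0.015 and 0.015 m and z of round_pipe in the frame of yellow_board between 0.001 and 0.007 m and angle between each of round_pipe, flange, square_tube, base_plate, angle_bracket's own z axis and vertical below 0.1 rad and linear speed of each of round_pipe, flange, square_tube, base_plate, angle_bracket below 0.02 m/s and angular speed of each of round_pipe, flange, square_tube, base_plate, angle_bracket below 0.2 rad/s and contact force between each of round_pipe, flange, square_tube, base_plate, angle_bracket and the fingers below 0.1 N and (x of flange in the frame of yellow_board between -0.055 and -0.025 m or x of flange in the frame of yellow_board between 0.025 and 0.055 m) and y of flange in the frame of yellow_board between -0.015 and 0.015 m and z of flange in the frame of yellow_board between 0.001 and 0.007 m and (x of square_tube in the frame of blue_board between -0.095 and -0.065 m or x of square_tube in the frame of blue_board between -0.015 and 0.015 m or x of square_tube in the frame of blue_board between 0.065 and 0.095 m) and y of square_tube in the frame of blue_board between -0.015 and 0.015 m and z of square_tube in the frame of blue_board between 0.001 and 0.007 m and (x of base_plate in the frame of blue_board between -0.095 and -0.065 m or x of base_plate in the frame of blue_board between -0.015 and 0.015 m or x of base_plate in the frame of blue_board between 0.065 and 0.095 m) and y of base_plate in the frame of blue_board between -0.015 and 0.015 m and z of base_plate in the frame of blue_board between 0.001 and 0.007 m and (x of angle_bracket in the frame of blue_board between -0.095 and -0.065 m or x of angle_bracket in the frame of blue_board between -0.015 and 0.015 m or x of angle_bracket in the frame of blue_board between 0.065 and 0.095 m) and y of angle_bracket in the frame of blue_board between -0.015 and 0.015 m and z of angle_bracket in the frame of blue_board between 0.001 and 0.007 m); the robot touches nothing.
It fails at once if the copper pipe is pushed or carried more than 20 mm from its place (distance of copper_pipe from where it was at the start of the episode above 0.02 m).
It fails at once if the hammer is pushed or carried more than 20 mm from its place (distance of hammer from where it was at the start of the episode above 0.02 m).
It fails at once if the grinder is pushed or carried more than 20 mm from its place (distance of grinder from where it was at the start of the episode above 0.02 m).
It fails at once if the copper pipe is knocked over (angle between copper_pipe's own z axis and vertical above 0.4 rad).
It also fails if it takes over 125 s, if anything falls off the work surface, if the arm or the gripper's body presses on something with over 40 N, if the wrist force passes 120 N, or if a joint passes its speed limit or range.

ROBOT

A 7-joint arm with a two-finger parallel gripper is mounted at the origin on the work surface. World frame = base frame: x ahead of the robot, y to its left, z up, the work surface at z = 0. Lengths are in m, angles in degrees, forces in N, time in s.
With the tool pointing down it reaches from about 0.425 to 0.8 m from the base axis. Payload 8.3 kg.
Tool frame: the origin (TCP) lies midway between the tips of the shut fingers; the grasp point (between the pads) lies 19 mm behind it; z points along the fingers, y is the line along which they close (so a half turn about z gives the same grasp; the last joint's range is limited). The gripper opens to 85 mm and grips with 20 to 120 N. Pads are 22 mm wide; open, the fingers measure 114 mm over their backs; the gripper's body (76 mm by 85 mm) begins 54 mm behind the grasp point. The pads swing forward as they close: fully open they stand 13 mm farther back than shut.
Start: joints at [64.635, 21.967, 0.94, 78.501, -0.361, 79.538, -2.664], TCP at [0.232, -0.58, 0.231] pointing down, gripper open.
Joint ranges: [-169.22, 169.22], [-14.56, 117.87], [-87.37, 89.26], [10.42, 133.3], [-82.24, 262.24], [0.94, 117.77], [-172.7, 172.7]. Speed limits (degrees/s): [136.94, 136.94, 172.46, 172.46, 180, 180, 180].

INTERFACE

Orientations are given as a 3x3 rotation matrix whose columns are the frame's x, y, z axes.
In Python, from bench import arm gives the robot as it stands.
- The arm moves only by the tool arm_command, never from a script. Its argument "deltas" is a list of rows, each a list of 3 entries, a list of its own where there are three numbers: the finger opening in m, from 0 to 0.0854, then the shift along the world's x, y, z in m, then the turn, a rotation vector about the world's x, y, z in degrees. In form: [[grip, [tx, ty, tz], [ax, ay, az]], ...]. A call has 1 to 20 rows; each row is the pose to reach, as a shift and turn from the pose commanded when the call began; what a row does not reach only later rows make up. A row lasts 1/10 s, in which the tool goes at most 50 mm and 8.59 degrees, less where a joint would pass 70% of its speed; a pose out of reach is approached as far as the arm can. A call with a gripper value outside its range is refused whole. The fingers move at their own pace and stop on an object; "squeeze" is the grip in N (left out, the last holds). Time passes only in rows, so rows that repeat a pose let the fingers close. It gives the time, the measured TCP pose, the force, the opening and the grip force at its end, in the units of the state.
- arm.sense(): the state, without advancing time (a new reading comes with each control period).
- arm.grab_frame(name): name is "scene" or "top" or "wrist"; returns a dict with "frame" (400x640x3 uint8, blue, green, red), "fx", "fy", "cx", "cy" (pixels), "position" and "orientation" of the camera in the world; the wrist camera has in their place "T_tool_cam" (4x4, takes a point from camera to tool coordinates, whose origin is the TCP and whose axes are the flange's). Camera axes: x right, y down, z forward; pixel columns grow to the right and rows downward; lengths in m; the calibration is good to about 2 mm. A picture is of the moment at which its call begins: read the wrist's pose just before it. There is no depth.
- arm.job_done(): hands the job in; it is judged then, once.
The state is a dict: "clock": time; "joint_pos": joint angles; "dq": joint speeds; "joint_efforts": joint torques, N m; "tool_pos": TCP position; "orientation": TCP orientation; "wrist_force": force on the tool from outside, world axes, zero at the start; "wrist_torque": the same for the moment, N m; "finger_gap": opening from 0.0 (shut) to 1.0 (fully open); "grip_force": force on a finger pad.
Only numpy, scipy, OpenCV 4.12 (cv2) and the standard library are available. Lean on these libraries where they do the work, as an engineer would, in place of code of your own. Each camera call takes 0.05 s, during which the arm holds its last target. There are 200 camera calls.

## Working session

There is one attempt and no reset: what is moved stays moved. The work goes in short steps, Python scripts to look and compute and a tool call to move; the robot and the scene stay as the last step left them, time stands still between calls to the robot, and variables do not carry over. Pictures are saved under pics/ and viewed, at most 14 in all, crops included, and the job is handed in when it is done.

Besides the shell and the picture viewer there is one more tool, called after "Call:" as a command line: name --argument value ..., lists and objects as JSON in quotes. arm_command: Moves the arm, as the interface text tells. Its arguments: {"type":"object","properties":{"deltas":{"type":"array","items":{"type":"array"}},"squeeze":{"type":"number"}},"required":["deltas"]}

```bash
mkdir -p pics; ls; cat > h.py <<'E'
from bench import arm
import cv2,numpy as np
def grab(n,save=None):
    f=arm.grab_frame(n)
    if save: cv2.imwrite('pics/'+save,f['frame'])
    return f
def ray(f,u,v,z):
    d=np.array([(u-f['cx'])/f['fx'],(v-f['cy'])/f['fy'],1.])
    R=np.array(f['orientation']);p=np.array(f['position'])
    d=R@d
    return p+d*(z-p[2])/d[2]
E
python3 - <<'E'
from h import *
s=arm.sense();print({k:np.round(v,3).tolist() for k,v in s.items()})
for n in('top','scene'):
    f=grab(n,n+'1.png');print(n,f['fx'],f['cx'],f['cy'],f['position'],np.round(f['orientation'],3).tolist())
w=grab('wrist','w1.png');print(w['fx'],w['T_tool_cam'])
E
```

```text
pics
{'clock': 0.0, 'joint_pos': [64.634, 22.017, 0.938, 78.561, -0.361, 79.538, -2.665], 'dq': [-0.048, -0.068, 0.097, 0.119, 0.02, -0.016, -0.041], 'joint_efforts': [-0.0, -62.761, 0.844, -37.183, 0.016, 0.014, 0.0], 'tool_pos': [0.232, -0.58, 0.23], 'orientation': [[0.929, 0.371, -0.001], [0.371, -0.929, 0.002], [-0.0, -0.002, -1.0]], 'wrist_force': [0.245, -0.868, -0.246], 'wrist_torque': [-0.013, 0.015, 0.051], 'grip_force': 0.0, 'finger_gap': 1.002}
top 493.7906303612903 315.9510516578661 191.48899205032086 [0.43079479 0.0478153  1.18022667] [[-0.017, -0.993, 0.119], [-1.0, 0.017, 0.002], [-0.004, -0.119, -0.993]]
scene 440.4955966785204 319.4180043977358 191.5887950296051 [ 0.99471168 -0.64905892  0.58757742] [[0.854, 0.281, -0.438], [0.52, -0.483, 0.704], [-0.014, -0.829, -0.559]]
320.4271918066752 [[ 4.46827192e-04 -9.45871313e-01 -3.24541615e-01  8.44199797e-02]
 [ 9.99999810e-01  5.60420080e-04 -2.56540813e-04  7.31735370e-04]
 [ 4.24534234e-04 -3.24541439e-01  9.45871384e-01 -1.43752104e-01]
 [ 0.00000000e+00  0.00000000e+00  0.00000000e+00  1.00000000e+00]]
```

View pics/top1.png

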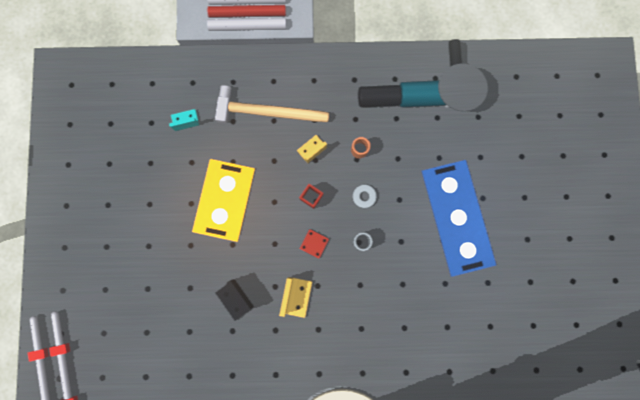

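View pics/scene1.png

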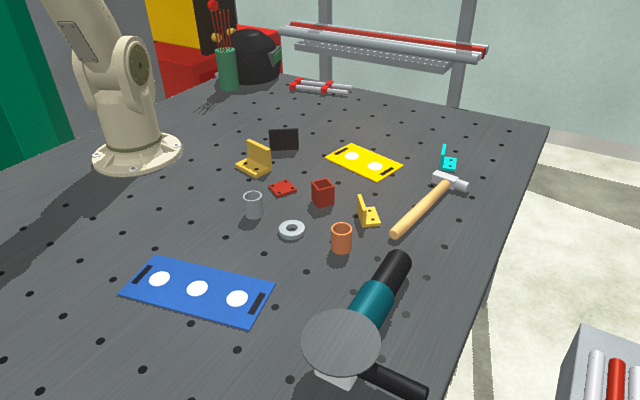

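The top view shows these candidates:
- **Brass brackets:** (312,148), small, and (296,298), large. The turquoise one at (184,120) and the black one at (237,298) are excluded by colour.
- **Pipes:** grey at (363,242), copper at (361,147).
- **Other stock:** flange (364,196), square tube (311,195), plate (314,243).

I choose the bracket at (312,148) and the grey pipe at (363,242). Next I check the choice in a crop and measure.

```bash
cat > m.py <<'E'
from h import *
f=grab('top');im=f['frame'];hsv=cv2.cvtColor(im,cv2.COLOR_BGR2HSV)
cv2.imwrite('pics/crop1.png',cv2.resize(im[130:315,270:395],None,fx=3.2,fy=3.2,interpolation=cv2.INTER_CUBIC))
def blob(name,lo,hi,box,z):
    x0,y0,x1,y1=box
    m=cv2.inRange(hsv,lo,hi)[y0:y1,x0:x1]
    m=cv2.morphologyEx(m,cv2.MORPH_CLOSE,np.ones((3,3)))
    c=max(cv2.findContours(m,cv2.RETR_EXTERNAL,cv2.CHAIN_APPROX_NONE)[0],key=cv2.contourArea)+np.array([x0,y0])
    P=np.array([ray(f,u,v,z)[:2] for u,v in c[:,0]],np.float32)
    (cx,cy),(w,h),a=cv2.minAreaRect(P)
    print(name,'c',round(cx,4),round(cy,4),'size',round(w,4),round(h,4),'ang',round(a,1),'px',c[:,0].mean(0).round(1))
    return P
B=(0,80,60)
blob('yellow',(20,150,120),(35,255,255),(180,150,265,250),.004)
blob('blue',(100,120,80),(130,255,255),(410,150,510,285),.004)
for n,b in (('yellow',(180,150,265,250)),('blue',(410,150,510,285))):
    x0,y0,x1,y1=b
    m=cv2.inRange(hsv,(0,0,200),(180,60,255))[y0:y1,x0:x1]
    for c in cv2.findContours(m,cv2.RETR_EXTERNAL,cv2.CHAIN_APPROX_NONE)[0]:
        if cv2.contourArea(c)>60:
            (u,v),r=cv2.minEnclosingCircle(c);print(n,'mark',ray(f,u+x0,v+y0,.004)[:2].round(4),r)
blob('bracket',(15,90,60),(35,255,255),(290,130,335,170),.02)
blob('big',(15,90,60),(35,255,255),(270,270,325,325),.02)
blob('copper',(3,110,60),(18,255,255),(340,130,385,165),.05)
blob('sq',(0,90,40),(8,255,255),(295,178,330,215),.05)
blob('plate',(0,90,40),(8,255,255),(295,225,335,262),.008)
blob('flange',(0,0,130),(180,70,255),(345,178,385,215),.012)
blob('pipe',(0,0,120),(180,70,255),(345,227,385,258),.05)
E
python3 m.py
```

```text
yellow c 0.5563 0.2723 size 0.1113 0.1813 ang 76.9 px [223.4 199.9]
blue c 0.5042 -0.2874 size 0.2594 0.1109 ang 13.0 px [458.3 217.7]
yellow mark [0.517  0.2822] 7.915472984313965
yellow mark [0.5954 0.2641] 7.93562650680542
blue mark [ 0.4265 -0.3059] 8.208456039428711
blue mark [ 0.5042 -0.2874] 8.064715385437012
blue mark [ 0.582  -0.2693] 8.004005432128906
bracket c 0.6746 0.0577 size 0.0412 0.066 ang 39.4 px [312.  148.2]
big c 0.322 0.1019 size 0.06 0.0911 ang 78.0 px [295.1 297.8]
copper c 0.6683 -0.0554 size 0.0396 0.0475 ang 88.5 px [360.1 146.8]
sq c 0.5569 0.062 size 0.0429 0.043 ang 55.3 px [310.9 195.5]
plate c 0.4472 0.0569 size 0.0518 0.0526 ang 62.5 px [314.  243.5]
flange c 0.5576 -0.0627 size 0.0554 0.056 ang 43.8 px [363.6 195.9]
pipe c 0.4497 -0.053 size 0.0436 0.0439 ang 62.0 px [362.3 241.5]
```

View pics/crop1.png

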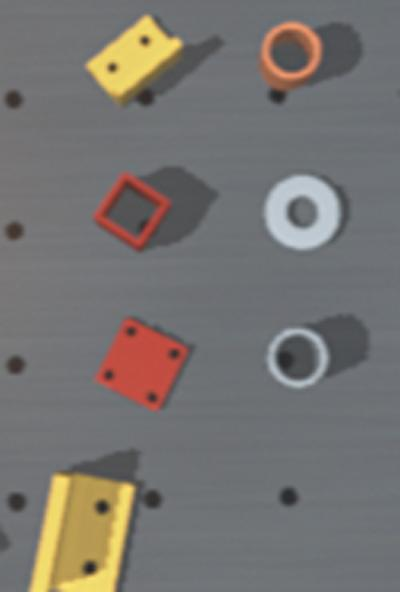

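The crop confirms the small bracket. Its foot, with two dots, is upper left, and the upright runs along the lower-right edge from (120,100) to (183,43). The galvanised pipe is at (297,357), the copper pipe at (290,52). I start with the square tube.

Call:
arm_command --deltas '[[0.0854,[0.325,0.642,-0.111],[0,0,33]],[0.0854,[0.325,0.642,-0.111],[0,0,33]],[0.0854,[0.325,0.642,-0.111],[0,0,33]],[0.0854,[0.325,0.642,-0.111],[0,0,33]],[0.0854,[0.325,0.642,-0.111],[0,0,33]],[0.0854,[0.325,0.642,-0.111],[0,0,33]],[0.0854,[0.325,0.642,-0.111],[0,0,33]],[0.0854,[0.325,0.642,-0.111],[0,0,33]],[0.0854,[0.325,0.642,-0.111],[0,0,33]],[0.0854,[0.325,0.642,-0.111],[0,0,33]],[0.0854,[0.325,0.642,-0.111],[0,0,33]],[0.0854,[0.325,0.642,-0.111],[0,0,33]],[0.0854,[0.325,0.642,-0.111],[0,0,33]],[0.0854,[0.325,0.642,-0.111],[0,0,33]],[0.0854,[0.325,0.642,-0.111],[0,0,33]],[0.0854,[0.325,0.642,-0.111],[0,0,33]],[0.0854,[0.325,0.642,-0.111],[0,0,33]],[0.0854,[0.325,0.642,-0.111],[0,0,33]]]'

```text
clock: 2.0
tool_pos: [0.5565, 0.0599, 0.1202]
orientation: [[0.578, 0.816, -0.0], [0.816, -0.578, -0.001], [-0.001, 0.0, -1.0]]
wrist_force: [0.1, -0.3, -0.1]
finger_gap: 0.999
grip_force: 0.0
```

```bash
cat >> h.py <<'E'
def wgrab(save=None):
    s=arm.sense();f=grab('wrist',save);T=np.array(f['T_tool_cam'])
    R=np.array(s['orientation']);p=np.array(s['tool_pos'])
    f['orientation']=R@T[:3,:3];f['position']=p+R@T[:3,3];f['s']=s
    return f
E
python3 - <<'E'
from h import *
f=wgrab('w2.png');hsv=cv2.cvtColor(f['frame'],cv2.COLOR_BGR2HSV)
m=cv2.inRange(hsv,(0,90,40),(8,255,255))
for c in cv2.findContours(m,cv2.RETR_EXTERNAL,cv2.CHAIN_APPROX_NONE)[0]:
    if cv2.contourArea(c)>300:
        for z in(.05,.008,0):
            P=np.array([ray(f,u,v,z)[:2] for u,v in c[:,0]],np.float32);print(z,c[:,0].mean(0).round(),cv2.minAreaRect(P))
print(f['s']['tool_pos'])
E
```

```text
0.05 [229. 257.] ((0.4761445224285126, 0.06814950704574585), (0.0456990972161293, 0.04502395540475845), 61.95706558227539)
0.008 [229. 257.] ((0.4506569504737854, 0.056424252688884735), (0.05467292666435242, 0.05386519432067871), 61.95706558227539)
0 [229. 257.] ((0.44580233097076416, 0.05419085919857025), (0.05638224259018898, 0.055549249053001404), 61.957035064697266)
0.05 [324. 201.] ((0.5633838176727295, 0.06519125401973724), (0.051850076764822006, 0.04063361883163452), 55.015228271484375)
0.008 [324. 201.] ((0.555027186870575, 0.05288509652018547), (0.06203175336122513, 0.04861275106668472), 55.01519775390625)
0 [324. 201.] ((0.5534354448318481, 0.05054105445742607), (0.06397111713886261, 0.0501326248049736), 55.015193939208984)
[0.55652442 0.05987471 0.120213  ]
```

View pics/w2.png

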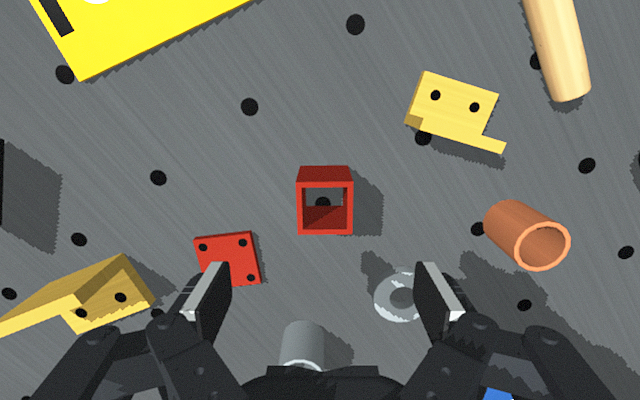

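The tube stands square between the fingers, with its rim centred at about (325,207), which agrees with the top view. The plate at (229,257) also agrees. Now I go down, grip and lift.

Call:
arm_command --deltas '[[0.0854,[0,0.002,-0.05],[0,0,0]],[0.0854,[0,0.002,-0.09],[0,0,0]],[0.0854,[0,0.002,-0.108],[0,0,0]],[0.0854,[0,0.002,-0.108],[0,0,0]],[0.03,[0,0.002,-0.108],[0,0,0]],[0.03,[0,0.002,-0.108],[0,0,0]],[0.03,[0,0.002,-0.108],[0,0,0]],[0.03,[0,0.002,-0.108],[0,0,0]],[0.03,[0,0.002,-0.108],[0,0,0]],[0.03,[0,0.002,-0.108],[0,0,0]],[0.03,[0,0.002,-0.108],[0,0,0]],[0.03,[0,0.002,-0.108],[0,0,0]]]' --squeeze 50

```text
clock: 3.25
tool_pos: [0.5582, 0.0634, 0.0141]
orientation: [[0.577, 0.817, 0.003], [0.817, -0.577, -0.0], [0.002, 0.003, -1.0]]
wrist_force: [-1.1, -1.4, 7.2]
finger_gap: 0.468
grip_force: 50.9
```

Call:
arm_command --deltas '[[0.03,[0,0,0.05],[0,0,0]],[0.03,[0,0,0.1],[0,0,0]],[0.03,[0,0,0.12],[0,0,0]],[0.03,[0.025,-0.333,0.12],[0,0,-41.5]],[0.03,[0.025,-0.333,0.12],[0,0,-41.5]],[0.03,[0.025,-0.333,0.12],[0,0,-41.5]],[0.03,[0.025,-0.333,0.12],[0,0,-41.5]],[0.03,[0.025,-0.333,0.12],[0,0,-41.5]],[0.03,[0.025,-0.333,0.12],[0,0,-41.5]],[0.03,[0.025,-0.333,0.12],[0,0,-41.5]],[0.03,[0.025,-0.333,0.12],[0,0,-41.5]],[0.03,[0.025,-0.333,0.12],[0,0,-41.5]],[0.03,[0.025,-0.333,0.12],[0,0,-41.5]],[0.03,[0.025,-0.333,0.07],[0,0,-41.5]],[0.03,[0.025,-0.333,0.03],[0,0,-41.5]],[0.03,[0.025,-0.333,0.016],[0,0,-41.5]],[0.03,[0.025,-0.333,0.01],[0,0,-41.5]],[0.03,[0.025,-0.333,0.007],[0,0,-41.5]],[0.03,[0.025,-0.333,0.007],[0,0,-41.5]]]'

```text
clock: 5.15
tool_pos: [0.5831, -0.2695, 0.0211]
orientation: [[0.973, 0.23, 0.003], [0.23, -0.973, -0.001], [0.002, 0.001, -1.0]]
wrist_force: [0.4, 0.1, -1.6]
finger_gap: 0.459
grip_force: 51.5
```

Call:
arm_command --deltas '[[0.03,[0,0,-0.002],[0,0,0]],[0.03,[0,0,-0.0025],[0,0,0]],[0.07,[0,0,-0.0025],[0,0,0]],[0.07,[0,0,-0.0025],[0,0,0]],[0.07,[0,0,-0.0025],[0,0,0]],[0.07,[0,0,-0.0025],[0,0,0]],[0.07,[0,0,0.04],[0,0,0]],[0.07,[0,0,0.09],[0,0,0]],[0.08,[-0.1335,0.326,0.09],[0,0,49]],[0.08,[-0.1335,0.326,0.09],[0,0,49]],[0.08,[-0.1335,0.326,0.09],[0,0,49]],[0.08,[-0.1335,0.326,0.09],[0,0,49]],[0.08,[-0.1335,0.326,0.09],[0,0,49]],[0.08,[-0.1335,0.326,0.09],[0,0,49]],[0.08,[-0.1335,0.326,0.09],[0,0,49]],[0.08,[-0.1335,0.326,0.09],[0,0,49]],[0.08,[-0.1335,0.326,0.09],[0,0,49]],[0.08,[-0.1335,0.326,0.09],[0,0,49]]]'

```text
clock: 6.95
tool_pos: [0.4488, 0.0554, 0.1094]
orientation: [[0.467, 0.884, 0.0], [0.884, -0.467, -0.0], [-0.0, 0.001, -1.0]]
wrist_force: [-0.1, -0.7, -1.0]
finger_gap: 0.938
grip_force: 0.0
```

```bash
cp m.py m2.py; cat >> m2.py <<'E'
print('--now'); b=(410,150,510,285)
blob('sq',(0,90,40),(8,255,255),b,.054)
cv2.imwrite('pics/t2.png',cv2.resize(im[130:330,190:510],None,fx=2,fy=2))
E
python3 m2.py 2>&1 | sed -n '/now/,$p'; python3 -c "
from h import *;print(arm.sense()['tool_pos'])"
```

```text
[0.44881943 0.05504956 0.10928597]
```

Call:
arm_command --deltas '[[0.08,[0,0.0015,-0.05],[0,0,0]],[0.08,[0,0.0015,-0.085],[0,0,0]],[0.08,[0,0.0015,-0.1],[0,0,0]],[0.075,[0,0.0015,-0.107],[0,0,0]],[0.07,[0,0.0015,-0.108],[0,0,0]],[0.07,[0,0.0015,-0.108],[0,0,0]],[0.07,[0,0.0015,-0.108],[0,0,0]]]'

```text
clock: 7.7
tool_pos: [0.4493, 0.0579, 0.0023]
orientation: [[0.466, 0.885, 0.002], [0.885, -0.466, 0.0], [0.001, 0.002, -1.0]]
wrist_force: [-0.6, -0.2, -0.4]
finger_gap: 0.817
grip_force: 0.0
```

Call:
arm_command --deltas '[[0.06,[0,0,-0.001],[0,0,0]],[0.04,[0,0,-0.001],[0,0,0]],[0.04,[0,0,-0.001],[0,0,0]],[0.04,[0,0,-0.001],[0,0,0]],[0.04,[0,0,-0.001],[0,0,0]],[0.04,[0,0,-0.001],[0,0,0]],[0.04,[0,0,-0.001],[0,0,0]]]'

```text
clock: 8.4
tool_pos: [0.4489, 0.058, 0.0013]
orientation: [[0.465, 0.885, 0.001], [0.885, -0.465, -0.001], [0.0, 0.001, -1.0]]
wrist_force: [-4.0, -0.5, 10.1]
finger_gap: 0.581
grip_force: 50.1
```

Call:
arm_command --deltas '[[0.04,[0,0,0.03],[0,0,0]],[0.04,[0,0,0.07],[0,0,0]],[0.04,[0,0,0.1],[0,0,0]],[0.04,[0,0,0.1],[0,0,0]]]'

```text
clock: 8.8
tool_pos: [0.4509, 0.0586, 0.1044]
orientation: [[0.465, 0.885, 0.007], [0.885, -0.465, -0.0], [0.003, 0.007, -1.0]]
wrist_force: [0.5, 0.7, -1.5]
finger_gap: 0.58
grip_force: 53.0
```

```bash
python3 - <<'E'
from h import *
f=wgrab();cv2.imwrite('pics/w3.png',f['frame'][150:400,120:520]);print(f['s']['finger_gap'],f['s']['grip_force'],f['s']['tool_pos'])
E
```

```text
0.5796986889184046 53.041677474975586 [0.45094368 0.05860845 0.10439911]
```

View pics/w3.png

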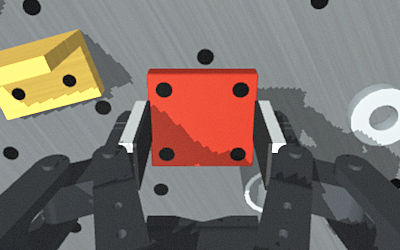

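The plate is held flat and level, pads on both edges (crop columns 148 and 256). I carry it to the near blue mark.

Call:
arm_command --deltas '[[0.04,[-0.0225,-0.364,0.01],[0,0,-49]],[0.04,[-0.0225,-0.364,0.01],[0,0,-49]],[0.04,[-0.0225,-0.364,0.01],[0,0,-49]],[0.04,[-0.0225,-0.364,0.01],[0,0,-49]],[0.04,[-0.0225,-0.364,0.01],[0,0,-49]],[0.04,[-0.0225,-0.364,0.01],[0,0,-49]],[0.04,[-0.0225,-0.364,0.01],[0,0,-49]],[0.04,[-0.0225,-0.364,0.01],[0,0,-49]],[0.04,[-0.0225,-0.364,0.01],[0,0,-49]],[0.04,[-0.0225,-0.364,0.01],[0,0,-49]],[0.04,[-0.0225,-0.364,-0.04],[0,0,-49]],[0.04,[-0.0225,-0.364,-0.08],[0,0,-49]],[0.04,[-0.0225,-0.364,-0.09],[0,0,-49]],[0.04,[-0.0225,-0.364,-0.093],[0,0,-49]],[0.04,[-0.0225,-0.364,-0.093],[0,0,-49]],[0.04,[-0.0225,-0.364,-0.093],[0,0,-49]]]'

```text
clock: 10.45
tool_pos: [0.4272, -0.3064, 0.0092]
orientation: [[0.973, 0.23, 0.003], [0.23, -0.973, -0.002], [0.002, 0.002, -1.0]]
wrist_force: [-0.6, 0.3, -1.3]
finger_gap: 0.578
grip_force: 53.0
```

Call:
arm_command --deltas '[[0.04,[0,0,-0.003],[0,0,0]],[0.04,[0,0,-0.0035],[0,0,0]],[0.075,[0,0,-0.0035],[0,0,0]],[0.075,[0,0,-0.0035],[0,0,0]],[0.075,[0,0,-0.0035],[0,0,0]],[0.075,[0,0,-0.0035],[0,0,0]],[0.075,[0,0,0.04],[0,0,0]],[0.075,[0,0,0.09],[0,0,0]],[0.075,[0,0,0.13],[0,0,0]]]'

```text
clock: 11.35
tool_pos: [0.4259, -0.3059, 0.1396]
orientation: [[0.973, 0.23, 0.001], [0.23, -0.973, -0.0], [0.001, 0.001, -1.0]]
wrist_force: [0.7, -0.6, 0.7]
finger_gap: 0.878
grip_force: 0.0
```

Call:
arm_command --deltas '[[0.05,[0.235,0.354,0.0],[0,0,116]],[0.05,[0.235,0.354,0.0],[0,0,116]],[0.05,[0.235,0.354,0.0],[0,0,116]],[0.05,[0.235,0.354,0.0],[0,0,116]],[0.05,[0.235,0.354,0.0],[0,0,116]],[0.05,[0.235,0.354,0.0],[0,0,116]],[0.05,[0.235,0.354,0.0],[0,0,116]],[0.05,[0.235,0.354,0.0],[0,0,116]],[0.05,[0.235,0.354,0.0],[0,0,116]],[0.05,[0.235,0.354,0.0],[0,0,116]],[0.05,[0.235,0.354,0.0],[0,0,116]],[0.05,[0.235,0.354,0.0],[0,0,116]],[0.05,[0.235,0.354,0.0],[0,0,116]],[0.05,[0.235,0.354,0.0],[0,0,116]],[0.05,[0.235,0.354,0.0],[0,0,116]],[0.05,[0.235,0.354,0.0],[0,0,116]],[0.05,[0.235,0.354,0.0],[0,0,116]]]'

```text
clock: 13.05
tool_pos: [0.6607, 0.048, 0.1372]
orientation: [[-0.631, 0.776, -0.0], [0.776, 0.631, -0.0], [0.0, -0.0, -1.0]]
wrist_force: [0.7, 0.0, 0.8]
finger_gap: 0.586
grip_force: 0.0
```

```bash
python3 - <<'E'
from h import *
f=wgrab('w4.png');print(f['s']['tool_pos'],np.round(f['s']['orientation'],2).tolist(),f['s']['finger_gap'])
t=grab('top');im=t['frame'][140:290,400:520];cv2.imwrite('pics/t2.png',cv2.resize(im,None,fx=4,fy=4,interpolation=cv2.INTER_CUBIC))
hsv=cv2.cvtColor(t['frame'],cv2.COLOR_BGR2HSV);m=cv2.inRange(hsv,(0,90,40),(8,255,255));m[:,:410]=0;m[:,510:]=0
m=cv2.morphologyEx(m,cv2.MORPH_CLOSE,np.ones((3,3)))
for c in cv2.findContours(m,cv2.RETR_EXTERNAL,cv2.CHAIN_APPROX_NONE)[0]:
    if cv2.contourArea(c)>40:
        for z in(.054,.012): print(z,cv2.minAreaRect(np.array([ray(t,u,v,z)[:2] for u,v in c[:,0]],np.float32)))
E
```

```text
[0.66070774 0.04802014 0.13721853] [[-0.63, 0.78, -0.0], [0.78, 0.63, -0.0], [0.0, -0.0, -1.0]] 0.5855949368138423
0.054 ((0.4246239960193634, -0.29253244400024414), (0.045392751693725586, 0.046851783990859985), 12.895503997802734)
0.012 ((0.4243938624858856, -0.3052248954772949), (0.04708556458353996, 0.0485990084707737), 12.895536422729492)
0.054 ((0.5784299373626709, -0.26317211985588074), (0.03684183210134506, 0.04712746664881706), 13.039669036865234)
0.012 ((0.5839356184005737, -0.27476966381073), (0.03821578621864319, 0.04888497292995453), 13.039648056030273)
```

View pics/w4.png

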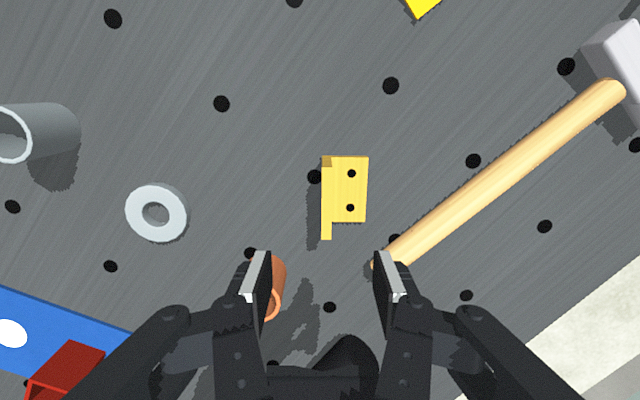

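The bracket is seen end-on: the upright's top strip at u 321–331, v 165–240, and the foot corners at (368,157) and (366,222). The copper pipe at (275,290) and the hammer handle end at (385,265) are close by, so I check clearances.

```bash
python3 - <<'E'
from h import *
f=wgrab();s=f['s'];R=np.array(s['orientation']);p=np.array(s['tool_pos'])
for n,u,v,z in (('upA',326,240,.045),('upB',326,166,.045),('foot1',368,157,.008),('foot2',366,222,.008),('ham',378,268,.01),('ham2',420,255,.012)):
    q=ray(f,u,v,z);print(n,q[:2].round(4),'tool xy',(R.T@(q-p))[:2].round(4))
t=grab('top')
for u,v,z in((328,117,.015),(328,123,.015),(361,147,.05)):
    q=ray(t,u,v,z);print(q[:2].round(4),'tool',(R.T@(q-p))[:2].round(4))
E
```

```text
upA [0.6854 0.0238] tool xy [-0.0344  0.0038]
upB [0.6462 0.0714] tool xy [0.0273 0.0035]
foot1 [0.6751 0.094 ] tool xy [0.0266 0.0402]
foot2 [0.7144 0.0475] tool xy [-0.0343  0.0412]
ham [0.7547 0.0193] tool xy [-0.0817  0.0547]
ham2 [0.7749 0.0555] tool xy [-0.0664  0.0932]
[0.7509 0.018 ] tool [-0.0803  0.0509]
[0.7361 0.0183] tool [-0.0706  0.0396]
[ 0.6683 -0.0565] tool [-0.0858 -0.0602]
```

Call:
arm_command --deltas '[[0.05,[0.005,-0.0005,-0.03],[0,0,0]],[0.05,[0.005,-0.0005,-0.08],[0,0,0]],[0.05,[0.005,-0.0005,-0.11],[0,0,0]],[0.05,[0.005,-0.0005,-0.121],[0,0,0]],[0.05,[0.005,-0.0005,-0.121],[0,0,0]],[0.0,[0.005,-0.0005,-0.121],[0,0,0]],[0.0,[0.005,-0.0005,-0.121],[0,0,0]],[0.0,[0.005,-0.0005,-0.121],[0,0,0]],[0.0,[0.005,-0.0005,-0.121],[0,0,0]],[0.0,[0.005,-0.0005,-0.121],[0,0,0]],[0.0,[0.005,-0.0005,-0.121],[0,0,0]],[0.0,[0.005,-0.0005,-0.121],[0,0,0]]]' --squeeze 70

```text
clock: 14.45
tool_pos: [0.667, 0.0477, 0.0185]
orientation: [[-0.633, 0.774, 0.003], [0.774, 0.633, 0.0], [-0.002, 0.003, -1.0]]
wrist_force: [-0.9, -0.8, 6.5]
finger_gap: 0.077
grip_force: 69.6
```

Call:
arm_command --deltas '[[0.0,[0,0,0.04],[0,0,0]],[0.0,[0,0,0.09],[0,0,0]],[0.0,[0,0,0.12],[0,0,0]],[0.0,[-0.166,-0.319,0.12],[0,0,-116]],[0.0,[-0.166,-0.319,0.12],[0,0,-116]],[0.0,[-0.166,-0.319,0.12],[0,0,-116]],[0.0,[-0.166,-0.319,0.12],[0,0,-116]],[0.0,[-0.166,-0.319,0.12],[0,0,-116]],[0.0,[-0.166,-0.319,0.12],[0,0,-116]],[0.0,[-0.166,-0.319,0.12],[0,0,-116]],[0.0,[-0.166,-0.319,0.12],[0,0,-116]],[0.0,[-0.166,-0.319,0.12],[0,0,-116]],[0.0,[-0.166,-0.319,0.12],[0,0,-116]],[0.0,[-0.166,-0.319,0.12],[0,0,-116]],[0.0,[-0.166,-0.319,0.12],[0,0,-116]],[0.0,[-0.166,-0.319,0.12],[0,0,-116]],[0.0,[-0.166,-0.319,0.12],[0,0,-116]],[0.0,[-0.166,-0.319,0.12],[0,0,-116]],[0.0,[-0.166,-0.319,0.12],[0,0,-116]],[0.0,[-0.166,-0.319,0.12],[0,0,-116]]]'

```text
clock: 16.45
tool_pos: [0.4997, -0.2713, 0.1363]
orientation: [[0.973, 0.231, -0.0], [0.231, -0.973, 0.0], [0.0, -0.0, -1.0]]
wrist_force: [0.0, 0.4, -3.8]
finger_gap: 0.079
grip_force: 69.6
```

```bash
python3 - <<'E'
from h import *
f=wgrab();cv2.imwrite('pics/w5.png',f['frame'][100:400,120:520]);print(f['s']['tool_pos'],f['s']['grip_force'])
E
```

```text
[ 0.49966967 -0.27134849  0.13630976] 69.55835580825806
```

View pics/w5.png

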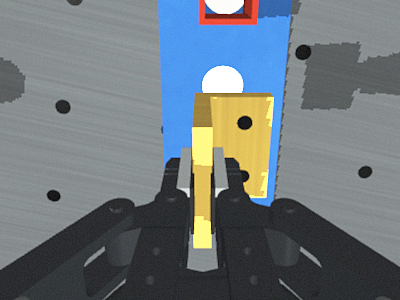

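The bracket is held upright over the middle mark, foot level. I lower it and release.

Call:
arm_command --deltas '[[0.0,[0.0005,0,-0.05],[0,0,0]],[0.0,[0.0005,0,-0.09],[0,0,0]],[0.0,[0.0005,0,-0.105],[0,0,0]],[0.0,[0.0005,0,-0.111],[0,0,0]],[0.0,[0.0005,0,-0.113],[0,0,0]],[0.0,[0.0005,0,-0.114],[0,0,0]],[0.0,[0.0005,0,-0.114],[0,0,0]]]'

```text
clock: 17.2
tool_pos: [0.5014, -0.272, 0.024]
orientation: [[0.973, 0.229, 0.003], [0.229, -0.973, -0.001], [0.002, 0.002, -1.0]]
wrist_force: [0.2, -1.2, -2.1]
finger_gap: 0.078
grip_force: 69.5
```

Call:
arm_command --deltas '[[0.0,[0,0,-0.0015],[0,0,0]],[0.0,[0,0,-0.002],[0,0,0]],[0.04,[0,0,-0.002],[0,0,0]],[0.04,[0,0,-0.002],[0,0,0]],[0.04,[0,0,-0.002],[0,0,0]],[0.04,[0,0,-0.002],[0,0,0]],[0.04,[0,0,0.03],[0,0,0]],[0.04,[0,0,0.07],[0,0,0]],[0.04,[0,0,0.1],[0,0,0]],[0.08,[-0.051,0.219,0.1],[0,0,0]],[0.08,[-0.051,0.219,0.1],[0,0,0]],[0.08,[-0.051,0.219,0.1],[0,0,0]],[0.08,[-0.051,0.219,0.1],[0,0,0]],[0.08,[-0.051,0.219,0.1],[0,0,0]],[0.08,[-0.051,0.219,0.1],[0,0,0]],[0.08,[-0.051,0.219,0.1],[0,0,0]]]' --squeeze 50

```text
clock: 18.8
tool_pos: [0.4494, -0.0524, 0.1225]
orientation: [[0.973, 0.231, 0.001], [0.231, -0.973, -0.001], [0.0, 0.001, -1.0]]
wrist_force: [0.1, -0.6, -0.2]
finger_gap: 0.937
grip_force: 0.0
```

```bash
python3 - <<'E'
from h import *
f=wgrab();cv2.imwrite('pics/w6.png',f['frame']);print(f['s']['tool_pos'])
print(ray(f,320,200,.05))
hsv=cv2.cvtColor(f['frame'],cv2.COLOR_BGR2HSV)
t=grab('top');cv2.imwrite('pics/t3.png',cv2.resize(t['frame'][150:290,340:520],None,fx=4,fy=4,interpolation=cv2.INTER_CUBIC))
E
```

```text
[ 0.44936772 -0.05244427  0.12249029]
[ 0.45773396 -0.04961297  0.05      ]
```

View pics/w6.png

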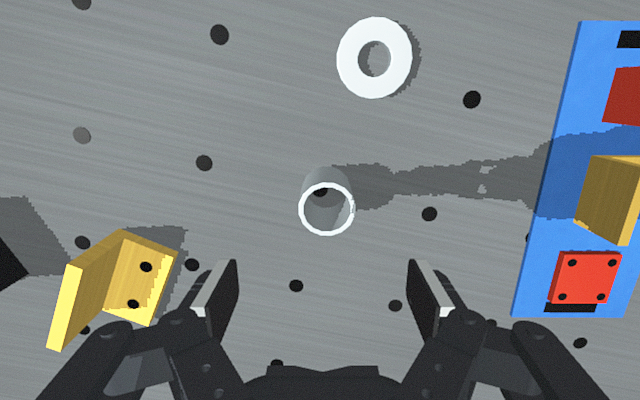

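View pics/t3.png

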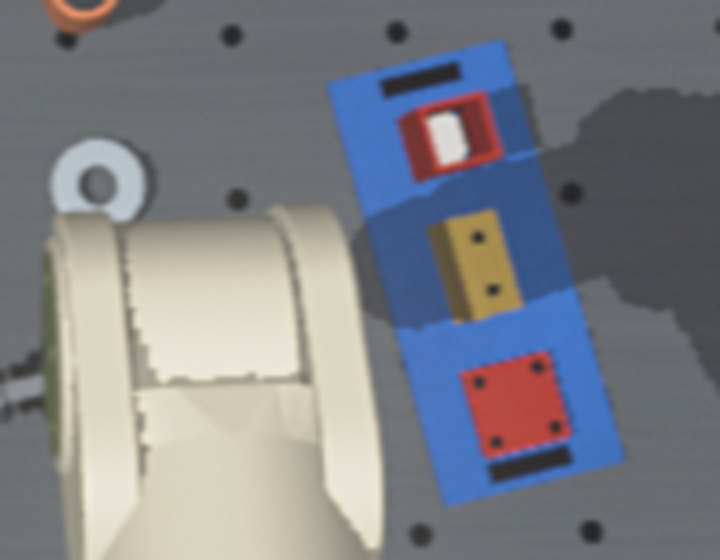

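The wrist view shows the pipe rim at (326,209), between the fingers. The top crop shows all three blue parts on their marks and flat: tube (450,135), bracket (478,265), plate (515,405). Now I pick the pipe.

Call:
arm_command --deltas '[[0.08,[0.002,0,-0.05],[0,0,0]],[0.08,[0.002,0,-0.09],[0,0,0]],[0.08,[0.002,0,-0.108],[0,0,0]],[0.08,[0.002,0,-0.109],[0,0,0]],[0.03,[0.002,0,-0.109],[0,0,0]],[0.03,[0.002,0,-0.109],[0,0,0]],[0.03,[0.002,0,-0.109],[0,0,0]],[0.03,[0.002,0,-0.109],[0,0,0]],[0.03,[0.002,0,-0.109],[0,0,0]],[0.03,[0.002,0,-0.109],[0,0,0]],[0.03,[0.002,0,-0.109],[0,0,0]]]'

```text
clock: 20.0
tool_pos: [0.4527, -0.053, 0.015]
orientation: [[0.973, 0.229, 0.003], [0.229, -0.973, -0.001], [0.003, 0.002, -1.0]]
wrist_force: [0.0, 0.1, 5.4]
finger_gap: 0.483
grip_force: 49.9
```

Call:
arm_command --deltas '[[0.03,[0,0,0.05],[0,0,0]],[0.03,[0,0,0.1],[0,0,0]],[0.03,[0.0645,0.335,0.1],[0,0,-13]],[0.03,[0.0645,0.335,0.1],[0,0,-13]],[0.03,[0.0645,0.335,0.1],[0,0,-13]],[0.03,[0.0645,0.335,0.1],[0,0,-13]],[0.03,[0.0645,0.335,0.1],[0,0,-13]],[0.03,[0.0645,0.335,0.1],[0,0,-13]],[0.03,[0.0645,0.335,0.1],[0,0,-13]],[0.03,[0.0645,0.335,0.1],[0,0,-13]],[0.03,[0.0645,0.335,0.1],[0,0,-13]],[0.03,[0.0645,0.335,0.05],[0,0,-13]],[0.03,[0.0645,0.335,0.02],[0,0,-13]],[0.03,[0.0645,0.335,0.01],[0,0,-13]],[0.03,[0.0645,0.335,0.006],[0,0,-13]],[0.03,[0.0645,0.335,0.006],[0,0,-13]],[0.03,[0.0645,0.335,0.006],[0,0,-13]]]'

```text
clock: 21.7
tool_pos: [0.517, 0.283, 0.0212]
orientation: [[1.0, 0.004, 0.003], [0.004, -1.0, 0.001], [0.003, -0.001, -1.0]]
wrist_force: [0.6, 0.6, -1.7]
finger_gap: 0.483
grip_force: 51.8
```

Call:
arm_command --deltas '[[0.03,[0,0,-0.0015],[0,0,0]],[0.03,[0,0,-0.002],[0,0,0]],[0.075,[0,0,-0.002],[0,0,0]],[0.075,[0,0,-0.002],[0,0,0]],[0.075,[0,0,-0.002],[0,0,0]],[0.075,[0,0,-0.002],[0,0,0]],[0.075,[0,0,0.04],[0,0,0]],[0.075,[0,0,0.09],[0,0,0]],[0.085,[0.0415,-0.345,0.09],[0,0,0]],[0.085,[0.0415,-0.345,0.09],[0,0,0]],[0.085,[0.0415,-0.345,0.09],[0,0,0]],[0.085,[0.0415,-0.345,0.09],[0,0,0]],[0.085,[0.0415,-0.345,0.09],[0,0,0]],[0.085,[0.0415,-0.345,0.09],[0,0,0]],[0.085,[0.0415,-0.345,0.09],[0,0,0]],[0.085,[0.0415,-0.345,0.09],[0,0,0]],[0.085,[0.0415,-0.345,0.09],[0,0,0]],[0.085,[0.0415,-0.345,0.09],[0,0,0]]]'

```text
clock: 23.5
tool_pos: [0.5572, -0.0608, 0.1093]
orientation: [[1.0, 0.006, 0.0], [0.006, -1.0, 0.001], [0.0, -0.001, -1.0]]
wrist_force: [-0.6, 0.7, -0.0]
finger_gap: 0.996
grip_force: 0.0
```

```bash
python3 - <<'E'
from h import *
f=wgrab('w7.png');print(f['s']['tool_pos'])
g=cv2.inRange(cv2.cvtColor(f['frame'],cv2.COLOR_BGR2HSV),(0,0,165),(180,60,255));g[:,:200]=0;g[:,440:]=0;g[260:]=0
c=max(cv2.findContours(g,cv2.RETR_EXTERNAL,cv2.CHAIN_APPROX_NONE)[0],key=cv2.contourArea)
P=np.array([ray(f,u,v,.012)[:2] for u,v in c[:,0]],np.float32);print(cv2.minEnclosingCircle(P))
E
```

```text
[ 0.55717064 -0.06080732  0.10929508]
((0.5599720478057861, -0.06562606990337372), 0.02799217589199543)
```

Call:
arm_command --deltas '[[0.085,[0.002,-0.0035,-0.05],[0,0,0]],[0.085,[0.002,-0.0035,-0.085],[0,0,0]],[0.085,[0.002,-0.0035,-0.1],[0,0,0]],[0.08,[0.002,-0.0035,-0.107],[0,0,0]],[0.07,[0.002,-0.0035,-0.1085],[0,0,0]],[0.07,[0.002,-0.0035,-0.1085],[0,0,0]],[0.04,[0.002,-0.0035,-0.1085],[0,0,0]],[0.04,[0.002,-0.0035,-0.1085],[0,0,0]],[0.04,[0.002,-0.0035,-0.1085],[0,0,0]],[0.04,[0.002,-0.0035,-0.1085],[0,0,0]],[0.04,[0.002,-0.0035,-0.1085],[0,0,0]],[0.04,[0.002,-0.0035,-0.1085],[0,0,0]]]'

```text
clock: 24.75
tool_pos: [0.5605, -0.0658, 0.0032]
orientation: [[1.0, 0.005, 0.003], [0.005, -1.0, -0.001], [0.003, 0.001, -1.0]]
wrist_force: [-4.5, -0.0, 9.9]
finger_gap: 0.624
grip_force: 50.2
```

Call:
arm_command --deltas '[[0.04,[0,0,0.04],[0,0,0]],[0.04,[0,0,0.09],[0,0,0]],[0.04,[0,0,0.11],[0,0,0]],[0.04,[0.035,0.33,0.11],[0,0,-13]],[0.04,[0.035,0.33,0.11],[0,0,-13]],[0.04,[0.035,0.33,0.11],[0,0,-13]],[0.04,[0.035,0.33,0.11],[0,0,-13]],[0.04,[0.035,0.33,0.11],[0,0,-13]],[0.04,[0.035,0.33,0.11],[0,0,-13]],[0.04,[0.035,0.33,0.11],[0,0,-13]],[0.04,[0.035,0.33,0.11],[0,0,-13]],[0.04,[0.035,0.33,0.11],[0,0,-13]],[0.04,[0.035,0.33,0.05],[0,0,-13]],[0.04,[0.035,0.33,0.02],[0,0,-13]],[0.04,[0.035,0.33,0.01],[0,0,-13]],[0.04,[0.035,0.33,0.006],[0,0,-13]],[0.04,[0.035,0.33,0.006],[0,0,-13]],[0.04,[0.035,0.33,0.006],[0,0,-13]]]'

```text
clock: 26.55
tool_pos: [0.5954, 0.2633, 0.0083]
orientation: [[0.975, -0.222, 0.002], [-0.222, -0.975, 0.0], [0.002, -0.001, -1.0]]
wrist_force: [-0.1, -0.0, -2.4]
finger_gap: 0.624
grip_force: 56.7
```

Release, lift and retreat to clear the view.

Call:
arm_command --deltas '[[0.04,[0,0,-0.0005],[0,0,0]],[0.085,[0,0,-0.0005],[0,0,0]],[0.085,[0,0,-0.0005],[0,0,0]],[0.085,[0,0,-0.0005],[0,0,0]],[0.085,[0,0,-0.0005],[0,0,0]],[0.085,[0,0,0.04],[0,0,0]],[0.085,[0,0,0.09],[0,0,0]],[0.085,[0,0,0.14],[0,0,0]],[0.085,[-0.07,-0.25,0.14],[0,0,0]],[0.085,[-0.07,-0.25,0.14],[0,0,0]],[0.085,[-0.07,-0.25,0.14],[0,0,0]],[0.085,[-0.07,-0.25,0.14],[0,0,0]],[0.085,[-0.07,-0.25,0.14],[0,0,0]],[0.085,[-0.07,-0.25,0.14],[0,0,0]],[0.085,[-0.07,-0.25,0.14],[0,0,0]],[0.085,[-0.07,-0.25,0.14],[0,0,0]],[0.085,[-0.07,-0.25,0.14],[0,0,0]]]'

```text
clock: 28.25
tool_pos: [0.5246, 0.0165, 0.1469]
orientation: [[0.976, -0.217, 0.0], [-0.217, -0.976, 0.001], [0.0, -0.001, -1.0]]
wrist_force: [0.4, 0.6, 0.2]
finger_gap: 0.996
grip_force: 0.0
```

```bash
python3 - <<'E'
from h import *
t=grab('top')['frame'];s=grab('scene')['frame']
a=cv2.resize(t[140:290,180:520],None,fx=2,fy=2);b=s[120:340,100:480]
b=cv2.resize(b,(680,int(220*680/380)));cv2.imwrite('pics/end.png',cv2.resize(np.vstack([a,b]),None,fx=.85,fy=.85))
E
```

```text
(no output)
```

View pics/end.png

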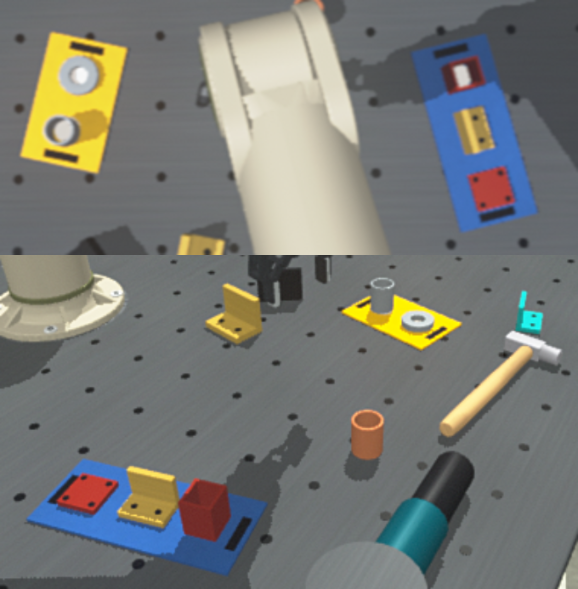

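All five parts sit flat on their marks: flange (80,75), pipe (62,130), tube (462,75), bracket (475,130), plate (490,188). The copper pipe, hammer and grinder are undisturbed, and the gripper is clear. Handing in.

```bash
python3 -c "
from bench import arm;print(arm.job_done())"
```

```text
the job is handed in; nothing more can be done
None
```

I placed all five parts on their marks, flat and released, and handed the job in at about 28 s of the 125 s limit; the copper pipe, hammer and grinder were not touched, and no verdict came back.

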